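# Set the ball dispenser's cap to the middle hole and tip it

## Task

Turn the yellow cap of the ball dispenser by its blue bar until the middle-sized hole, the one that fits the 14 mm steel balls, stands at the orange outlet mark. Then tip the clear pot right over to its far stop (the red lever turns it) so that all three balls roll out into the white tray, and leave it tipped over with the cap as set. Do not tip the pot before the cap is set.

Things in the scene. Friction and masses are not known exactly. Their poses are not given: they have to be found in the camera images.
- dial (a joint): Angle (rad) of the yellow cap (112 mm wide, 5 mm thick), counterclockwise from above, -1.6 to 1.6. 0: middle hole (24 mm) at the orange outlet mark on the pot's rim (dispenser's +x side); 1.57: small hole (9 mm) there; -1.57: large hole (34 mm, too large) there. Starts at 0.8 to 1.4. Takes 0.06 N m, stays where left. Balls roll out only within about 0.2 of 0.
- pot (a joint): Tipping angle (rad) of the clear pot with cap and lever about a level axle along the dispenser's y, through the pot's centre line, 120 mm above the bench. 0: upright, cap on top (start, a stop); 1.95: tipped over towards the dispenser's +x, outlet down over the tray (far stop). Stiff: 0.45 N m, 5 to 9 N at the lever; stays where it is left.
- dial_grip (a point): Point in the blue bar on the cap, on the cap's turning axis (vertical at first), 24 mm above the cap's face, 16 mm below the bar's top. Bar: 12 mm thick, 40 mm tall, 48 mm long, from 13 mm on the +x side of this point to 35 mm on its -x side. Axes turn with the cap: z up, x along the bar towards the middle hole (the long end points away from it), y across.
- lever_grip (a point): Middle of the red lever grip: level bar, 16 mm thick, 55 mm long along the dispenser's y, free from 21 mm on its -y side (steel arm there) to 26 mm on +y. Circles the axle at 90 mm radius, 107 mm to the +y side of the pot's centre; starts leaning 55 degrees from vertical to -x (74 mm before, 52 mm above the axle), ends 57 degrees to +x. Axes: the dispenser's while upright.
- tray (a point): Centre of the inner floor of the fixed white catch tray, 4 mm above the bench; inside 142 mm along x, 102 mm along y, walls 30 mm high. Axes are the dispenser's: x the way the pot tips, z up. The pot's centre line and axle lie 60 mm to its -x side. Two plywood uprights, 64 mm to either side of the pot's centre, end 132 mm above the bench.
- ball0_center (a point): Centre of one of the three loose steel balls, 14 mm in diameter, about 11 g, lying in the clear pot (inside diameter 88 mm, 76 mm deep) at the start.
- ball1_center (a point): Centre of one of the three loose steel balls, 14 mm in diameter, about 11 g, lying in the clear pot (inside diameter 88 mm, 76 mm deep) at the start.
- ball2_center (a point): Centre of one of the three loose steel balls, 14 mm in diameter, about 11 g, lying in the clear pot (inside diameter 88 mm, 76 mm deep) at the start.

How it is judged:
By the outcome, as a careful person would: the job done as asked, in the order asked, and still so for the second after the job is handed in, with the robot touching nothing.
It also fails if it takes over 51 s, if anything falls off the work surface, if the arm or the gripper's body presses on something with over 40 N, if the wrist force passes 120 N, or if a joint passes its speed limit or range.

## Robot

A 6-joint arm with a two-finger parallel gripper is mounted at the origin on the work surface. World frame = base frame: x ahead of the robot, y to its left, z up, the work surface at z = 0. Lengths are in m, angles in rad, forces in N, time in s.
With the tool pointing down it reaches from about 0.325 to 1 m from the base axis. Payload 5.1 kg.
Tool frame: the origin (TCP) lies midway between the tips of the shut fingers; the grasp point (between the pads) lies r.grip_point_offset behind it (r.grip_point_offset is the distance from the TCP to the grasp point, in m); z points along the fingers, y is the direction in which the jaws open and shut (so a half turn about z gives the same grasp; the last joint's range is limited). The gripper opens to 85 mm and grips with 20 to 120 N. Pads are 22 mm wide; open, the fingers measure 114 mm over their backs; the gripper's body (76 mm by 85 mm) begins 54 mm behind the grasp point. The pads swing forward as they close: fully open they stand 13 mm farther back than shut.
Start: joints at [-1.306, 0.124, 1.65, -0, 1.367, -0.083], TCP at [0.222, -0.611, 0.231] pointing down, gripper open.
Joint ranges: [-2.61, 2.61], [-1.02, 2.33], [0.03, 2.71], [-1.35, 4.49], [0.32, 2.68], [-2.91, 2.91]. Speed limits (rad/s): [2.57, 2.57, 3.14, 3.14, 3.14, 3.14].

## Interface

Orientations are given as [roll, pitch, yaw] about the fixed x, y, z axes, in that order (R = Rz(yaw) Ry(pitch) Rx(roll)).
In Python, from plant import r, vision gives the robot as it stands.
- The arm moves only by the tool servo_tool, never from a script. Its arguments are lists of equal length, an entry for each row: "travel": the shift along the tool's x, y, z in units of 60 mm (1.0 is 60 mm), a list of three; "angular": the turn, a rotation vector about the tool's x, y, z in units of 10 degrees (1.0 is 10 degrees), a list of three; "hand": the opening, from -1 (shut) to 1 (fully open). In form: {"travel": [[x, y, z], ...], "angular": [[ax, ay, az], ...], "hand": [hand, ...]}. A call has exactly 5 rows; each row is the pose to reach, as a shift and turn from the pose commanded when the call began, along the tool's axes at that moment; what a row does not reach only later rows make up. A row lasts 1/8 s, in which the tool goes at most 62.5 mm and 10.7 degrees, less where a joint would pass 70% of its speed; a pose out of reach is approached as far as the arm can. A call with a gripper value outside its range is refused whole. The fingers move at their own pace and stop on an object; the grip force is fixed at half the most. Time passes only in rows, so rows that repeat a pose let the fingers close, or fill a call up. It gives the time, the measured TCP pose, the force and the opening at its end, in the units of the state.
- r.state(): the state, without advancing time (a new reading comes with each control period).
- vision.grab_frame(name): name is "side" or "top" or "wrist"; returns (picture, depth): 480x640x3 uint8, red, green, blue; 480x640 float32, m along the optical axis (not along the pixel's ray), 0 where there is no reading.
- vision.camera_info(name): a dict with "fx", "fy", "cx", "cy" (pixels), "R" (3x3) and "t" (3): a world point X has camera coordinates R X + t. Camera axes: x right, y down, z forward; pixel columns grow to the right and rows downward; lengths in m; the calibration is good to about 2 mm. A picture is of the moment at which its call begins: read the wrist's pose just before it. camera_info takes no time and is no camera call; for the wrist camera it gives the pose at the moment of the call.
- r.hand_in(): hands the job in, once; it reports no verdict.
The state is a dict: "time": time; "joint_pos": joint angles; "joint_vel": joint speeds; "joint_efforts": joint torques, N m; "tool_pos": TCP position; "eef_rot": TCP orientation; "force": force on the tool from outside, world axes, zero at the start; "moment": the same for the moment, N m; "grip_width": opening from 0.0 (shut) to 1.0 (fully open).
Only numpy, scipy, OpenCV 4.12 (cv2) and the standard library are available. Lean on these libraries where they do the work, as an engineer would, in place of code of your own. Each camera call takes 0.05 s, during which the arm holds its last target.

## Working session

There is one attempt and no reset: what is moved stays moved. The work goes in short steps, Python scripts to look and compute and a tool call to move; the robot and the scene stay as the last step left them, time stands still between calls to the robot, and variables do not carry over. Pictures are saved under pics/ and viewed, and the job is handed in when it is done.

Besides the shell and the picture viewer there is one more tool, called after "Emit:" in YAML: its name, and indented under it one key for each argument. servo_tool: Moves the arm, as the interface text tells. Its arguments: {"type":"object","properties":{"travel":{"type":"array","items":{"type":"array","items":{"type":"number"}}},"angular":{"type":"array","items":{"type":"array","items":{"type":"number"}}},"hand":{"type":"array","items":{"type":"number"}}},"required":["travel","angular","hand"]}

```bash
ls; mkdir -p pics; cat > h.py <<'E'
from plant import r, vision
import numpy as np, cv2
from scipy.spatial.transform import Rotation as Ro
def grab(n,save=None):
    ci=vision.camera_info(n); p,d=vision.grab_frame(n)
    if save: cv2.imwrite(f'pics/{save}.png',cv2.cvtColor(p,cv2.COLOR_RGB2BGR))
    return p,d,ci
def ray(ci,u,v):
    R=np.array(ci['R']);t=np.array(ci['t'])
    return -R.T@t, R.T@np.array([(u-ci['cx'])/ci['fx'],(v-ci['cy'])/ci['fy'],1.])
def onplane(ci,u,v,z):
    o,d=ray(ci,u,v); return o+d*(z-o[2])/d[2]
def cloud(ci,d,m):
    v,u=np.nonzero(m&(d>0)); z=d[v,u]
    c=np.stack([(u-ci['cx'])/ci['fx']*z,(v-ci['cy'])/ci['fy']*z,z],1)
    return (c-np.array(ci['t']))@np.array(ci['R'])
def proj(ci,X):
    c=np.array(ci['R'])@np.array(X)+np.array(ci['t']); return ci['fx']*c[0]/c[2]+ci['cx'],ci['fy']*c[1]/c[2]+ci['cy']
def mask(p,name):
    h=cv2.cvtColor(p,cv2.COLOR_RGB2HSV); H,S,V=h[...,0].astype(int),h[...,1],h[...,2]
    s=(S>110)&(V>50)
    return {'blue':s&(H>100)&(H<130),'red':s&((H<6)|(H>172)),'yellow':s&(H>20)&(H<35),'orange':s&(H>=8)&(H<19)}[name]
E
python3 - <<'E'
from h import *
print(r.state(), r.grip_point_offset)
for n in ['side','top','wrist']:
    p,d,ci=grab(n,n+'0'); np.savez(f'{n}0.npz',p=p,d=d,**ci)
    print(n,ci['fx'],(-np.array(ci['R']).T@ci['t']).round(3),np.array(ci['R'])[2].round(2))
    for c in ['blue','red','yellow','orange']:
        m=mask(p,c)
        if m.sum()>5:
            X=cloud(ci,d,m); v,u=np.nonzero(m); print(c,m.sum(),u.mean().round(),v.mean().round(),np.median(X,0).round(3) if len(X) else None,X.min(0).round(3),X.max(0).round(3))
E
```

```text
pics
{'time': 0.0, 'joint_pos': array([-1.30560989e+00,  1.24524674e-01,  1.65170489e+00, -3.78606930e-07,
        1.36751551e+00, -8.25901220e-02]), 'joint_vel': array([ 0.00102723,  0.00185129, -0.00021856,  0.00124513,  0.00058287,
       -0.00043577]), 'joint_efforts': array([ 8.65492511e-04, -4.23617470e+01, -3.65451050e+01, -2.54819713e-05,
        6.88481145e-03, -9.38020435e-06]), 'tool_pos': array([ 0.22133868, -0.61048528,  0.23002211]), 'eef_rot': array([-3.13944755e+00, -1.77196418e-04,  3.47776442e-01]), 'force': array([-0.75926281, -0.18243013, -0.54575462]), 'moment': array([0.00491491, 0.03592927, 0.0157144 ]), 'grip_width': 1.0011827357897332} 0.0187
side 518.8613168043233 [ 0.409 -0.522  0.505] [ 0.22  0.82 -0.54]
blue 1067 303.0 204.0 [0.576 0.382 0.024] [ 0.547 -0.098 -0.   ] [0.677 0.643 0.207]
red 320 273.0 194.0 [0.51  0.046 0.179] [ 0.5    0.016 -0.   ] [0.746 0.599 0.182]
yellow 7262 367.0 248.0 [ 0.598 -0.016  0.146] [-0.148 -0.136 -0.041] [0.926 1.61  0.195]
orange 170192 248.0 303.0 [0.456 0.065 0.001] [-0.121 -0.306 -0.756] [2.08  2.264 0.204]
top 571.7140499575718 [0.466 0.016 0.784] [ 0.12  0.04 -0.99]
blue 2047 133.0 209.0 [0.583 0.406 0.023] [ 0.547 -0.095  0.006] [0.65  0.473 0.208]
red 706 312.0 265.0 [0.509 0.044 0.179] [0.5   0.017 0.172] [0.518 0.071 0.183]
yellow 12303 338.0 153.0 [ 0.605 -0.017  0.163] [ 0.385 -0.16  -0.003] [0.907 0.487 0.203]
orange 269155 316.0 255.0 [0.522 0.076 0.001] [ 0.237 -0.417 -0.005] [0.926 0.512 0.177]
wrist 348.0434879564684 [ 0.283 -0.589  0.374] [-0.24 -0.09 -0.97]
red 2745 356.0 80.0 [ 0.348 -0.6    0.025] [ 0.334 -0.649  0.016] [ 0.365 -0.551  0.029]
orange 236576 320.0 193.0 [ 0.241 -0.61   0.001] [-0.249 -1.059 -0.002] [ 0.508 -0.26   0.327]
```

View pics/top0.png

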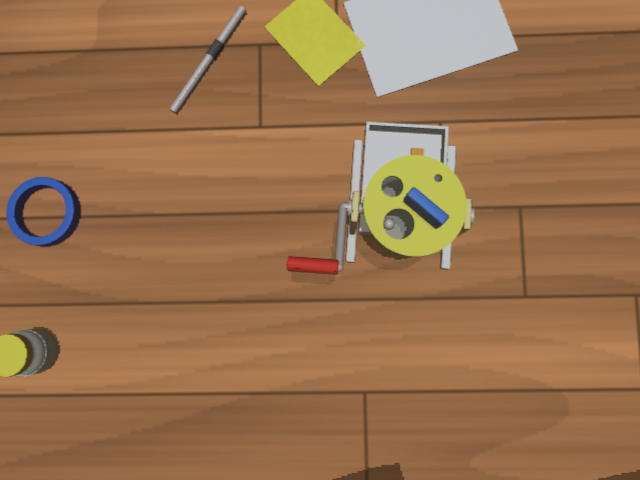

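View pics/side0.png

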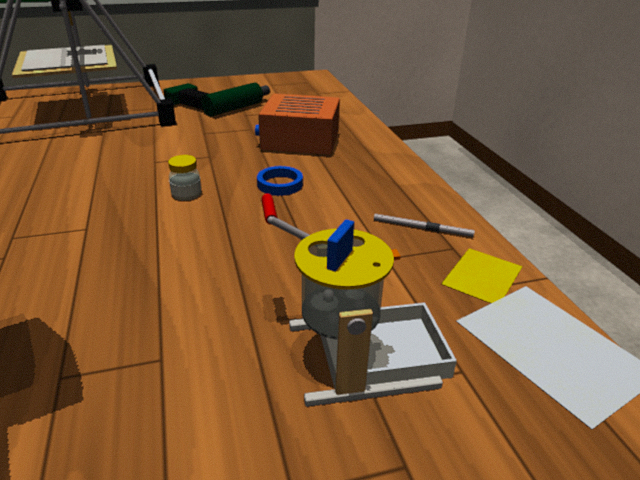

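The top view shows the cap centred near (415,205), the blue bar at (427,207), the middle hole at (392,186), the orange mark at (417,152) and the red lever at (312,265). In the side view the balls lie in the pot. Now I'll take exact measurements.

```bash
cat > m.py <<'E'
from h import *
def comp(m):
    n,l,s,c=cv2.connectedComponentsWithStats(m.astype(np.uint8)); return [(l==i) for i in range(1,n) if s[i,4]>25]
D={n:np.load(n+'0.npz') for n in ['top','side']}
for n in D:
    D_=D[n];p,d=D_['p'],D_['d']
    print(n)
    for c in ['blue','red','yellow','orange']:
        for k in comp(mask(p,c)):
            X=cloud(D_,d,k)
            if len(X)<20 or not(0.4<np.median(X[:,0])<0.75 and -0.12<np.median(X[:,1])<0.12): continue
            if np.median(X[:,2])<0.08: continue
            v,u=np.nonzero(k); hz=np.percentile(X[:,2],[5,50,95])
            rc=cv2.minAreaRect(np.stack([u,v],1).astype(np.float32))
            print(c,k.sum(),'uv',u.mean().round(1),v.mean().round(1),'med',np.median(X,0).round(4),'z',hz.round(4),'rect',rc)
            if c=='blue':
                T=X[X[:,2]>hz[2]-0.004][:,:2].astype(np.float32); print(' bar top',len(T),cv2.minAreaRect(T),np.percentile(X[:,2],99))
            if c=='red':
                T=X[:,:2]-X[:,:2].mean(0); print(' dir',np.linalg.svd(T,full_matrices=False)[2][0], X[:,2].max(), X.min(0),X.max(0))
            if c=='yellow':
                T=X[abs(X[:,2]-hz[1])<0.004][:,:2].astype(np.float32); print(' cap',cv2.minEnclosingCircle(T))
# tray & rails edges in top
E
python3 m.py; python3 - <<'E'
import cv2
p=cv2.imread('pics/top0.png'); cv2.imwrite('pics/topc.png',cv2.resize(p[100:290,270:490],None,fx=3.5,fy=3.1,interpolation=cv2.INTER_CUBIC)[:, :770])
E
```

```text
top
blue 492 uv 427.4 205.3 med [ 0.5658 -0.0752  0.2059] z [0.2042 0.2059 0.2075] rect ((427.49176025390625, 205.40982055664062), (45.83720397949219, 10.755097389221191), 39.80556869506836)
 bar top 486 ((0.5659185647964478, -0.07551133632659912), (0.046307098120450974, 0.01149824634194374), 47.88957977294922) 0.20830916223862017
red 706 uv 312.4 264.7 med [0.5093 0.0443 0.1791] z [0.1754 0.1791 0.1814] rect ((312.33233642578125, 264.6794128417969), (51.079872131347656, 13.88206672668457), 4.39870548248291)
 dir [-0.09296585 -0.9956693 ] 0.18305846077555082 [0.50022091 0.01679664 0.17176096] [0.51834106 0.07135301 0.18305846]
yellow 6260 uv 416.2 204.5 med [ 0.576  -0.0712  0.166 ] z [0.164  0.166  0.1677] rect ((414.50006103515625, 205.50003051757812), (101.82337951660156, 101.8233642578125), 45.0)
 cap ((0.5738004446029663, -0.06662894040346146), 0.05663903057575226)
orange 70 uv 416.5 150.8 med [ 0.6346 -0.0726  0.162 ] z [0.1608 0.162  0.1634] rect ((416.5853576660156, 150.73170471191406), (11.484880447387695, 5.742440223693848), 6.34019136428833)
side
blue 450 uv 337.0 241.0 me
[... 181 characters left out ...]
198195457458, -0.07722747325897217), (0.048169996589422226, 0.011999905109405518), 49.054969787597656) 0.20669608976797357
red 265 uv 268.2 205.5 med [0.5083 0.0412 0.179 ] z [0.1734 0.179  0.1807] rect ((268.32232666015625, 205.90585327148438), (26.626853942871094, 11.691095352172852), 78.11134338378906)
 dir [-0.16133853 -0.98689912] 0.18161395851282916 [ 4.99898346e-01  1.61266961e-02 -1.87040516e-04] [0.57739006 0.39804175 0.18161396]
yellow 3605 uv 345.6 261.2 med [ 0.5734 -0.0829  0.1657] z [0.1625 0.1657 0.1667] rect ((343.4032897949219, 258.8370361328125), (99.38875579833984, 60.70545196533203), 3.012787342071533)
 cap ((0.5741912126541138, -0.06827700138092041), 0.05766339227557182)
```

View pics/topc.png

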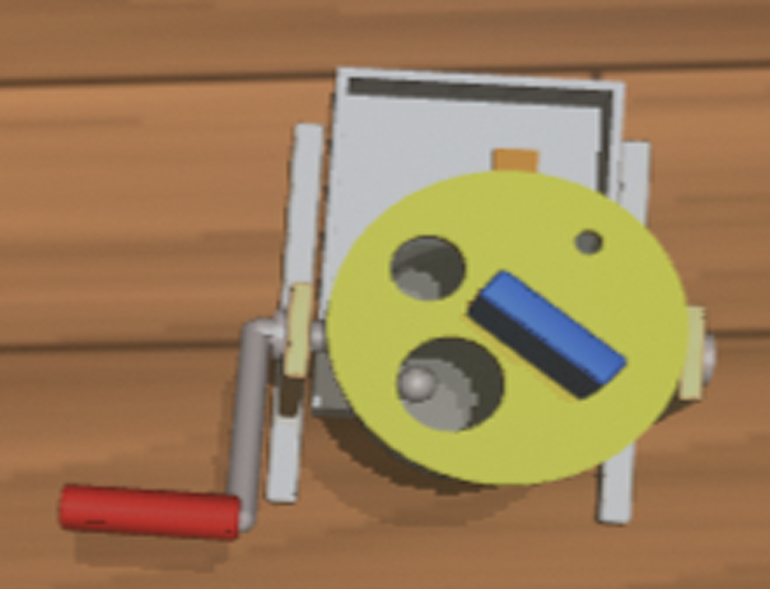

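```bash
cat >> h.py <<'E'
def plan(targets, base=None):
    """targets: list of (pos, Rotation). prints rows relative to the base (current) pose"""
    if base is None:
        s=r.state(); base=(np.array(s['tool_pos']),Ro.from_euler('xyz',s['eef_rot']))
    p0,R0=base
    for p,R in targets:
        t=R0.inv().apply(np.array(p)-p0)/0.06; a=(R0.inv()*R).as_rotvec(degrees=True)/10
        print(t.round(3).tolist(),a.round(3).tolist())
def down(yaw,tilt=0,axis=None):
    return Ro.from_euler('xyz',[np.pi,0,yaw])
E
cat > m2.py <<'E'
from m import *
print('----')
for n in D:
    p,d=D[n]['p'],D[n]['d']
    k=[k for k in comp(mask(p,'yellow')) if 0.5<np.median(cloud(D[n],d,k)[:,0])<0.65 and np.median(cloud(D[n],d,k)[:,2])>.15][0]
    cs,h=cv2.findContours(k.astype(np.uint8),cv2.RETR_CCOMP,cv2.CHAIN_APPROX_NONE)
    for c,hh in zip(cs,h[0]):
        if len(c)<15: continue
        P=np.array([onplane(D[n],u,v,.166)[:2] for u,v in c[:,0]],np.float32)
        if hh[3]<0: P=cv2.convexHull(P)[:,0]
        print(n,'outer' if hh[3]<0 else 'hole',len(c),cv2.minEnclosingCircle(P),cv2.fitEllipse(P))
E
python3 m2.py | sed -n '/----/,$p'
python3 - <<'E'
from h import *
c=np.array([.574,-.0675,.28])
plan([(c,down(.846))])
E
```

```text
----
top outer 288 ((0.5731166005134583, -0.0678006038069725), 0.05663571134209633) ((0.5731526613235474, -0.06769637018442154), (0.1112593412399292, 0.11246972531080246), 44.40672302246094)
top hole 88 ((0.552931010723114, -0.04901557415723801), 0.017784345895051956) ((0.553154468536377, -0.04908004403114319), (0.03399120271205902, 0.03425777330994606), 58.99349594116211)
top hole 103 ((0.5720240473747253, -0.08103184401988983), 0.027186021208763123) ((0.5700772404670715, -0.07926933467388153), (0.024576881900429726, 0.06324105709791183), 137.73280334472656)
top hole 62 ((0.5947340130805969, -0.04356369003653526), 0.012827686034142971) ((0.594714879989624, -0.043532319366931915), (0.024329321458935738, 0.024501988664269447), 95.54714965820312)
top hole 22 ((0.6014814376831055, -0.09257863461971283), 0.004370990674942732) ((0.6025729179382324, -0.09352699667215347), (0.009026600979268551, 0.009204753674566746), 23.78718376159668)
side outer 388 ((0.573080837726593, -0.07043001800775528), 0.059749312698841095) ((0.5723563432693481, -0.06958732008934021), (0.11209209263324738, 0.11926534026861191), 158.5965118408203)
[8.61, -6.508, -0.816] [-0.009, -0.003, -2.854]
```

Emit:
servo_tool:
  travel:
    - [0.4,-0.3,-0.2]
    - [1.2,-0.9,-0.4]
    - [2.0,-1.5,-0.6]
    - [2.8,-2.1,-0.8]
    - [3.6,-2.7,-0.8]
  angular:
    - [0,0,0]
    - [0,0,0]
    - [0,0,0]
    - [0,0,0]
    - [0,0,0]
  hand: [1,1,1,1,1]

```text
time: 0.78
tool_pos: [0.3704, -0.3838, 0.2806]
eef_rot: [3.139, -0.001, 0.347]
force: [1.0, 0.2, 0.5]
grip_width: 1.001
```

Emit:
servo_tool:
  travel:
    - [0.8,-0.6,0]
    - [1.6,-1.2,0]
    - [2.4,-1.8,0]
    - [3.2,-2.4,0]
    - [4.0,-3.0,0]
  angular:
    - [0,0,-0.5]
    - [0,0,-1.0]
    - [0,0,-1.6]
    - [0,0,-2.2]
    - [0,0,-2.85]
  hand: [1,1,1,1,1]

```text
time: 1.4
tool_pos: [0.5343, -0.1323, 0.2792]
eef_rot: [3.141, 0.0, 0.849]
force: [0.2, -0.8, 0.2]
grip_width: 0.999
```

```bash
python3 - <<'E'
from h import *
s=r.state(); print(s['time'],s['tool_pos'],s['eef_rot'],s['joint_pos'],s['force'])
plan([([.5732,-.0677,.25],down(.846)),([.5732,-.0677,.176],down(.846))])
E
```

```text
1.4 [ 0.53429345 -0.13226431  0.27915514] [3.14147141e+00 9.11702656e-05 8.48969479e-01] [-3.40140692e-01 -1.22840456e-01  1.81702616e+00 -1.30764917e-04
  1.44732840e+00  3.81702250e-01] [ 0.24007265 -0.82924431  0.20018803]
[1.236, -0.224, 0.486] [0.001, 0.001, 0.017]
[1.236, -0.225, 1.719] [0.001, 0.001, 0.017]
```

Emit:
servo_tool:
  travel:
    - [0.5,-0.1,0]
    - [1.0,-0.2,0]
    - [1.24,-0.22,0.1]
    - [1.24,-0.22,0.2]
    - [1.24,-0.22,0.2]
  angular:
    - [0,0,0]
    - [0,0,0]
    - [0,0,0]
    - [0,0,0]
    - [0,0,0]
  hand: [0.1,0.1,0.1,0.1,0.1]

```text
time: 2.02
tool_pos: [0.5723, -0.0705, 0.266]
eef_rot: [-3.14, 0.002, 0.844]
force: [-0.2, 1.1, 0.3]
grip_width: 0.55
```

```bash
python3 - <<'E'
from h import *
s=r.state(); print(s['time'],s['tool_pos'],s['eef_rot'],s['force'],s['grip_width'])
p,d,ci=grab('wrist','w1')
m=mask(p,'blue'); X=cloud(ci,d,m); print(m.sum())
if len(X):
    T=X[X[:,2]>.2][:,:2].astype(np.float32); print(cv2.minAreaRect(T),np.median(X[:,2]))
m=mask(p,'red'); X=cloud(ci,d,m); print(m.sum(),np.median(X,0) if len(X) else 0)
plan([([.5732,-.0677,.176],down(.846))])
E
```

```text
2.025 [ 0.57225575 -0.07047833  0.26597667] [-3.13978075e+00  1.53690739e-03  8.44316365e-01] [-0.2113388   1.10134726  0.34337428] 0.5497897324303541
34
((0.5641888380050659, -0.0758669376373291), (0.042969249188899994, 0.006687859073281288), 46.01557540893555) 0.2062544538734296
1911 [0.5119483  0.04458551 0.17962736]
[0.046, -0.022, 1.51] [-0.006, 0.005, -0.012]
```

View pics/w1.png

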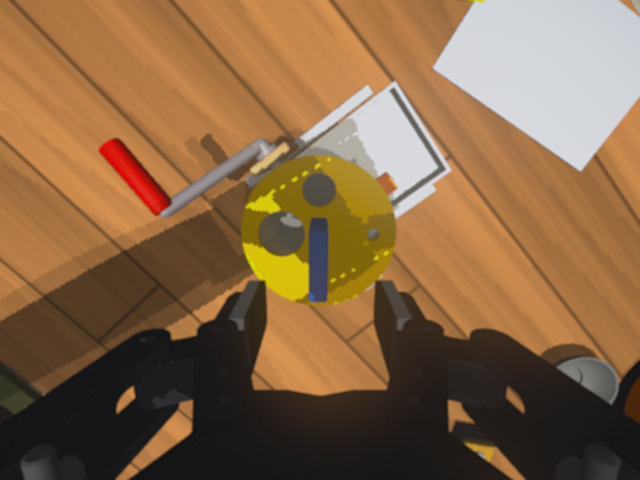

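The wrist picture shows the bar upright at column 318, midway between the fingers (about 250 and 390), so the descent can go straight down.

Emit:
servo_tool:
  travel:
    - [0.05,-0.02,0.5]
    - [0.05,-0.02,1.0]
    - [0.05,-0.02,1.3]
    - [0.05,-0.02,1.5]
    - [0.05,-0.02,1.5]
  angular:
    - [0,0,0]
    - [0,0,0]
    - [0,0,0]
    - [0,0,0]
    - [0,0,0]
  hand: [0.1,0.1,0.1,0.1,-0.4]

```text
time: 2.7
tool_pos: [0.5739, -0.0669, 0.1768]
eef_rot: [-3.141, 0.001, 0.845]
force: [-0.6, 0.2, 0.6]
grip_width: 0.349
```

Emit:
servo_tool:
  travel:
    - [0,0,0]
    - [0,0,0]
    - [0,0,0]
    - [0,0,0]
    - [0,0,0]
  angular:
    - [0,0,0]
    - [0,0,0]
    - [0,0,0]
    - [0,0,0]
    - [0,0,0]
  hand: [-0.6,-0.8,-1,-1,-1]

```text
time: 3.32
tool_pos: [0.5746, -0.0664, 0.1789]
eef_rot: [3.141, -0.001, 0.845]
force: [-2.5, 2.5, 5.8]
grip_width: 0.126
```

Emit:
servo_tool:
  travel:
    - [0,0,0]
    - [0,0,0]
    - [0,0,0]
    - [0,0,0]
    - [0,0,0]
  angular:
    - [0,0,0.3]
    - [0,0,0.9]
    - [0,0,1.5]
    - [0,0,2.1]
    - [0,0,2.7]
  hand: [-1,-1,-1,-1,-1]

```text
time: 3.95
tool_pos: [0.575, -0.067, 0.1789]
eef_rot: [3.14, -0.002, 0.371]
force: [-0.7, 0.3, 3.7]
grip_width: 0.129
```

Emit:
servo_tool:
  travel:
    - [0,0,0]
    - [0,0,0]
    - [0,0,0]
    - [0,0,0]
    - [0,0,0]
  angular:
    - [0,0,0.6]
    - [0,0,1.2]
    - [0,0,1.8]
    - [0,0,2.3]
    - [0,0,2.65]
  hand: [-1,-1,-1,-1,-1]

```text
time: 4.58
tool_pos: [0.5751, -0.0677, 0.1789]
eef_rot: [3.139, -0.003, -0.09]
force: [-0.5, -1.8, 4.0]
grip_width: 0.128
```

```bash
python3 - <<'E'
from h import *
s=r.state(); print(s)
p,d,ci=grab('top','t2'); p,d,ci=grab('side','s2')
E
```

```text
{'time': 4.575, 'joint_pos': array([-0.20887546,  0.00536343,  1.86460517, -0.00203102,  1.26865631,
        1.45271739]), 'joint_vel': array([-8.81032863e-04,  1.09632312e-03, -2.64538656e-04, -2.60075748e-03,
        3.11450040e-03,  4.78565451e-01]), 'joint_efforts': array([  0.91214703, -33.48759413, -33.37485194,   0.53811042,
        -0.34479174,  -0.29554529]), 'tool_pos': array([ 0.57508507, -0.06765429,  0.17888004]), 'eef_rot': array([ 3.13931581e+00, -2.71786790e-03, -9.01919432e-02]), 'force': array([-0.50273253, -1.8010424 ,  3.99368709]), 'moment': array([-0.33288875,  0.3703394 ,  0.01564213]), 'grip_width': 0.12836009336922294}
```

View pics/s2.png

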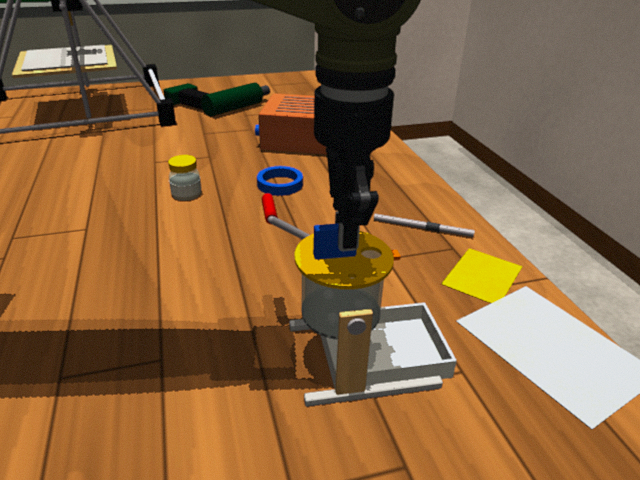

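The side view shows the pot still upright and the middle hole at about (373,253), next to the orange mark at (396,255). Next I release and rise.

Emit:
servo_tool:
  travel:
    - [0,0,0]
    - [0,0,0]
    - [0,0,0]
    - [0,0,-0.3]
    - [0,0,-0.8]
  angular:
    - [0,0,0]
    - [0,0,0]
    - [0,0,0]
    - [0,0,0]
    - [0,0,0]
  hand: [-0.6,-0.3,0,0,0]

```text
time: 5.3
tool_pos: [0.5737, -0.0665, 0.2255]
eef_rot: [-3.141, 0.002, -0.088]
force: [0.4, 0.6, 0.4]
grip_width: 0.494
```

Emit:
servo_tool:
  travel:
    - [-0.6,0,-0.6]
    - [-1.2,0,-1.0]
    - [-1.9,0,-1.2]
    - [-2.6,0,-1.2]
    - [-2.8,0,-1.2]
  angular:
    - [0,0,0]
    - [0,0,0]
    - [0,0,0]
    - [0,0,0]
    - [0,0,0]
  hand: [0,0,0,0,0]

```text
time: 5.92
tool_pos: [0.4059, -0.0517, 0.2991]
eef_rot: [3.141, -0.004, -0.089]
force: [0.3, -0.0, -1.1]
grip_width: 0.501
```

```bash
python3 - <<'E'
from h import *
s=r.state(); print(s['time'],s['tool_pos'],s['eef_rot'],s['joint_pos'])
for n,k in [('top','t3'),('side','s3')]:
    p,d,ci=grab(n,k); np.savez(f'{n}0.npz',p=p,d=d,**ci)
E
python3 m2.py
```

```text
5.925 [ 0.40589651 -0.05168193  0.29913348] [ 3.14099145 -0.00373354 -0.08861689] [-2.58044791e-01 -4.77467373e-01  2.06127398e+00  3.69570648e-05
  1.55400458e+00  1.40136900e+00]
top
blue 504 uv 418.3 208.8 med [ 0.5622 -0.0661  0.2059] z [0.2042 0.2059 0.2076] rect ((418.3681945800781, 208.57015991210938), (11.13920783996582, 45.35066223144531), 2.935673236846924)
 bar top 496 ((0.5626108050346375, -0.06616853922605515), (0.011412026360630989, 0.04722942039370537), 85.150390625) 0.20807916516758232
red 706 uv 312.4 264.4 med [0.5096 0.0443 0.1794] z [0.1758 0.1794 0.1816] rect ((312.3611145019531, 264.49029541015625), (51.08512496948242, 14.105247497558594), 3.990912914276123)
 dir [-0.08942328 -0.99599371] 0.1835695817105583 [0.50028437 0.01677162 0.17340716] [0.51947729 0.07121489 0.18356958]
yellow 6371 uv 417.0 206.6 med [ 0.5698 -0.0743  0.1659] z [0.164  0.1659 0.1678] rect ((414.50006103515625, 205.50001525878906), (101.82337951660156, 101.8233642578125), 45.0)
 cap ((0.5741538405418396, -0.06686171144247055), 0.05664585530757904)
orange 70 uv 416.5 150.7 med [ 0.6348 -0.07
[... 1421 characters left out ...]
7), 0.01773526519536972) ((0.5756626129150391, -0.040386684238910675), (0.03399880975484848, 0.03447362035512924), 39.64472198486328)
top hole 165 ((0.5779668688774109, -0.06930551677942276), 0.03994712606072426) ((0.5802835822105408, -0.06990709900856018), (0.02249544858932495, 0.09519165009260178), 87.72119903564453)
side outer 311 ((0.5725508332252502, -0.07053367793560028), 0.059198394417762756) ((0.5723976492881775, -0.06955015659332275), (0.11199796199798584, 0.11945724487304688), 164.13153076171875)
side hole 45 ((0.605007529258728, -0.07098588347434998), 0.011810929514467716) ((0.6043528914451599, -0.07244956493377686), (0.018229098990559578, 0.022779669612646103), 67.33546447753906)
```

View pics/t3.png

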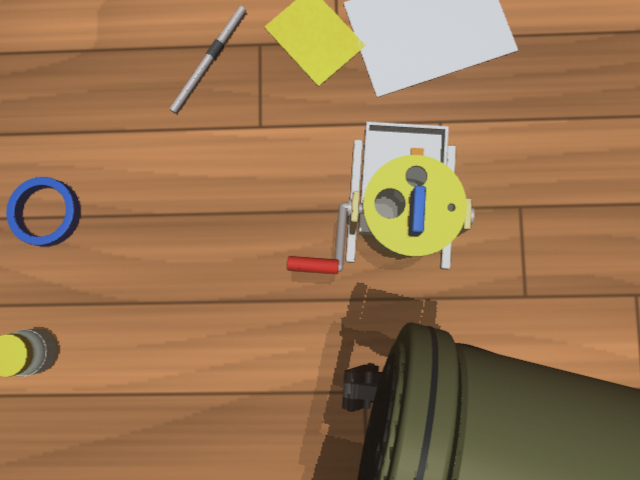

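```bash
cat >> h.py <<'E'
C=np.array([.5735,-.0677,0]); RD=Ro.from_euler('z',-.085)
R0=Ro.from_matrix(np.array([[0,1,0],[1,0,0],[0,0,-1.]]))
def lev(phi,tau,back=0,g=.017,y=.111):
    phi,tau=np.radians([phi,tau])
    R=RD*Ro.from_euler('y',tau)*R0
    B=C+RD.apply([.09*np.sin(phi),y,.12+.09*np.cos(phi)])
    return B+R.apply([0,0,g-back]),R
E
python3 - <<'E'
from h import *
q=np.array([[.1245,1.6517,.649,.230],[-.1228,1.817,.5504,.2792],[.00536,1.8646,.579,.1789],[-.4775,2.0613,.4092,.2991]])
A=[];b=[]
for a,c,rr,z in q:
    A+= [[1,np.sin(a),np.sin(a+c),np.cos(a+c),0],[0,np.cos(a),np.cos(a+c),-np.sin(a+c),1]]; b+=[rr,z]
x,res,rk,sv=np.linalg.lstsq(np.array(A),np.array(b),rcond=None); print('r0,a2,a3,a3p,h-d',x.round(3),res,sv)
R=RD*R0; print(R.as_euler('xyz'))
plan([([.49,.05,.29],R),lev(-55,-30,.07),lev(-55,-30,.0)])
for a in [(-55,-30,.07),(-55,-30,0)]: print(lev(*a)[0])
E
```

```text
r0,a2,a3,a3p,h-d [ 0.005  0.444  0.608  0.034 -0.053] [1.69059235e-07] [3.44815996 2.82450842 0.31991054 0.14883605 0.08860109]
[3.14159265 0.         1.48579633]
[1.232, -1.813, 0.145] [0.014, -0.011, -9.021]
[1.111, -1.827, 1.352] [-2.334, 2.346, -8.797]
[1.692, -1.829, 2.364] [-2.334, 2.346, -8.797]
[0.4830618  0.05140801 0.21752123]
[0.51793544 0.04843659 0.15689945]
```

Emit:
servo_tool:
  travel:
    - [0.2,-0.4,0]
    - [0.5,-0.8,0]
    - [0.8,-1.2,0]
    - [1.0,-1.5,0]
    - [1.2,-1.8,0.1]
  angular:
    - [0,0,-0.9]
    - [0,0,-1.9]
    - [0,0,-2.9]
    - [0,0,-3.9]
    - [0,0,-4.9]
  hand: [-0.1,-0.3,-0.36,-0.36,-0.36]

```text
time: 6.65
tool_pos: [0.4901, 0.0502, 0.2915]
eef_rot: [3.141, -0.001, 0.773]
force: [0.8, -0.2, -0.8]
grip_width: 0.321
```

Emit:
servo_tool:
  travel:
    - [0,0,0]
    - [0,0,0]
    - [0,0,0]
    - [0,0,0]
    - [0,0,0]
  angular:
    - [0,0,-1.0]
    - [0,0,-2.0]
    - [0,0,-3.0]
    - [0,0,-4.0]
    - [0,0,-4.12]
  hand: [-0.36,-0.36,-0.36,-0.36,-0.36]

```text
time: 7.28
tool_pos: [0.4891, 0.0495, 0.291]
eef_rot: [-3.141, -0.0, 1.485]
force: [-0.4, -0.4, -0.2]
grip_width: 0.32
```

```bash
python3 - <<'E'
from h import *
s=r.state(); print(s['time'],s['tool_pos'],s['eef_rot'],s['joint_pos'],s['grip_width'])
plan([lev(-55,-30,.07),lev(-55,-30,.0)])
p,d,ci=grab('wrist','w4')
m=mask(p,'red'); X=cloud(ci,d,m); v,u=np.nonzero(m); print(m.sum(),u.mean(),v.mean(),np.median(X,0),X.min(0),X.max(0))
E
```

```text
7.275 [0.4890966  0.04951723 0.29104913] [-3.14100694e+00 -3.11947998e-05  1.48503907e+00] [-8.39425454e-03 -2.65324037e-01  1.91934657e+00  7.66307277e-05
  1.48815167e+00  7.73566403e-02] 0.3198871784149984
[0.023, -0.102, 1.226] [-3.003, 0.001, -0.004]
[0.023, 0.482, 2.236] [-3.003, 0.001, -0.004]
1085 347.6359447004608 236.24331797235024 [0.50950106 0.04654799 0.18036514] [0.50128575 0.01693721 0.17589402] [0.51756693 0.07137354 0.18273932]
```

View pics/w4.png

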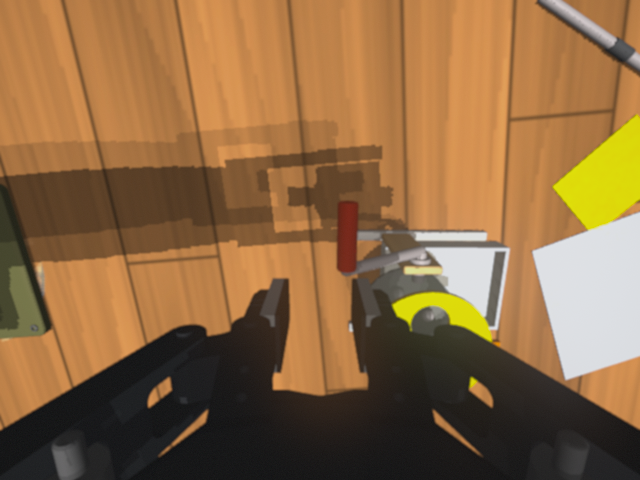

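The wrist view shows the red bar at (348,236), level across the jaw direction, and its position agrees with the earlier views. Now I tilt and straddle it.

Emit:
servo_tool:
  travel:
    - [0,0,0.1]
    - [0.02,0,0.4]
    - [0.02,-0.1,0.8]
    - [0.02,-0.1,1.1]
    - [0.02,-0.1,1.2]
  angular:
    - [-0.8,0,0]
    - [-1.6,0,0]
    - [-2.4,0,0]
    - [-3,0,0]
    - [-3,0,0]
  hand: [-0.36,-0.36,-0.36,-0.36,-0.36]

```text
time: 7.95
tool_pos: [0.4804, 0.0513, 0.2164]
eef_rot: [2.622, -0.001, 1.485]
force: [0.3, 0.1, -0.3]
grip_width: 0.322
```

```bash
python3 - <<'E'
from h import *
s=r.state(); print(s['time'],s['tool_pos'],s['eef_rot'],s['joint_pos'],s['grip_width'])
plan([lev(-55,-30,.0)])
p,d,ci=grab('wrist','w5')
m=mask(p,'red'); X=cloud(ci,d,m); v,u=np.nonzero(m); print(m.sum(),u.mean(),v.mean(),np.median(X,0))
E
```

```text
7.95 [0.48037228 0.05130707 0.21639133] [ 2.62241592e+00 -5.42956024e-04  1.48472708e+00] [ 0.02703985 -0.59038733  2.32769731 -0.07157918  0.88907146  0.14372523] 0.32183374666221154
[0.006, 0.053, 1.172] [-0.025, 0.0, -0.007]
2263 326.726469288555 267.68625718073355 [0.50583397 0.04556131 0.17958677]
```

View pics/w5.png

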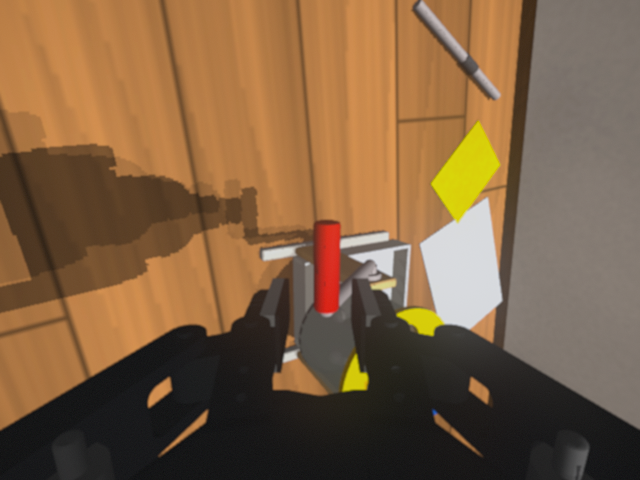

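The bar is at column 326, between the fingertips (about 288 and 355). I advance along the tool axis.

Emit:
servo_tool:
  travel:
    - [0,0.05,0.3]
    - [0,0.05,0.6]
    - [0,0.05,0.9]
    - [0,0.05,1.1]
    - [0,0.05,1.15]
  angular:
    - [0,0,0]
    - [0,0,0]
    - [0,0,0]
    - [0,0,0]
    - [0,0,0]
  hand: [-0.36,-0.36,-0.36,-0.36,-0.36]

```text
time: 8.62
tool_pos: [0.5201, 0.0478, 0.1611]
eef_rot: [2.619, -0.0, 1.485]
force: [-0.3, 0.0, 0.2]
grip_width: 0.319
```

```bash
python3 - <<'E'
from h import *
s=r.state(); print(s['time'],s['tool_pos'],s['eef_rot'],s['force'],s['joint_pos'],s['grip_width'])
p,d,ci=grab('wrist','w6');p,d,ci=grab('side','s6')
ph=np.linspace(-55,62,21)
plan([lev(f,-30+(f+55)*.65) for f in ph])
E
```

```text
8.625 [0.52008211 0.04780593 0.16113182] [ 2.61902985e+00 -1.50661172e-04  1.48511498e+00] [-0.25926882  0.01868904  0.24850241] [ 0.01548031 -0.4165658   2.31430049 -0.07589167  0.72492813  0.14466644] 0.319050651765311
[0.006, -0.065, 0.05] [-0.001, 0.0, -0.002]
[0.006, 0.058, -0.008] [0.379, 0.0, -0.002]
[0.007, 0.187, -0.053] [0.759, 0.0, -0.002]
[0.007, 0.319, -0.083] [1.14, 0.0, -0.002]
[0.007, 0.453, -0.1] [1.52, 0.0, -0.002]
[0.007, 0.588, -0.102] [1.9, -0.0, -0.002]
[0.007, 0.722, -0.089] [2.28, -0.0, -0.002]
[0.007, 0.855, -0.063] [2.661, -0.0, -0.002]
[0.007, 0.983, -0.022] [3.041, -0.0, -0.002]
[0.007, 1.106, 0.032] [3.421, -0.0, -0.002]
[0.007, 1.223, 0.098] [3.801, -0.0, -0.002]
[0.007, 1.331, 0.177] [4.182, -0.001, -0.002]
[0.007, 1.431, 0.267] [4.562, -0.001, -0.002]
[0.007, 1.521, 0.367] [4.942, -0.001, -0.002]
[0.007, 1.599, 0.476] [5.322, -0.001, -0.002]
[0.007, 1.665, 0.593] [5.703, -0.001, -0.002]
[0.007, 1.719, 0.717] [6.083, -0.001, -0.002]
[0.007, 1.759, 0.845] [6.463, -0.001, -0.002]
[0.007, 1.785, 0.977] [6.843, -0.001, -0.002]
[0.007, 1.796, 1.112] [7.224, -0.001, -0.002]
[0.007, 1.794, 1.247] [7.604, -0.001, -0.002]
```

View pics/w6.png

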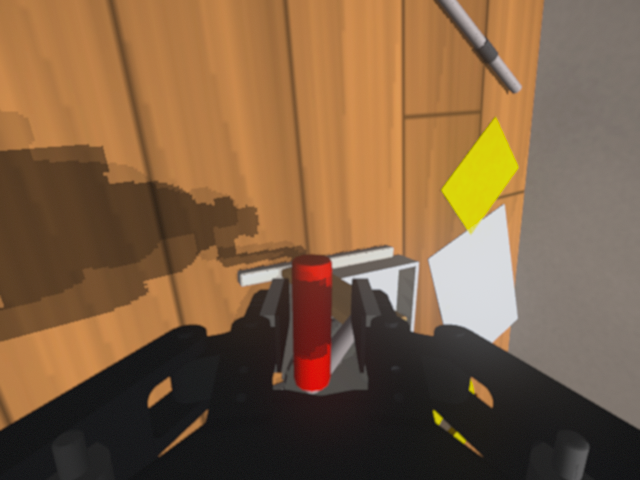

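View pics/s6.png

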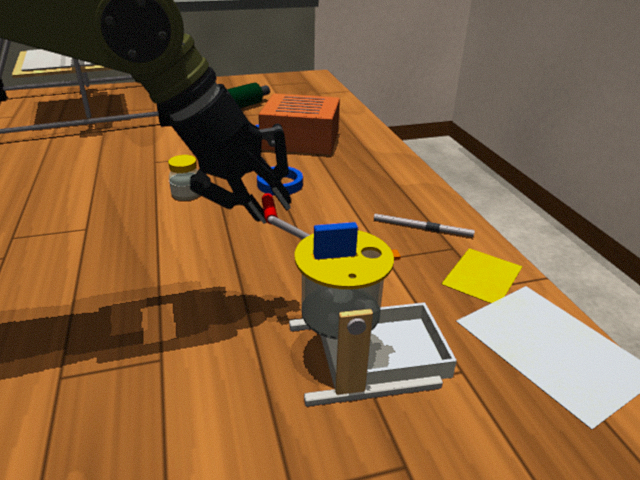

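The fingers straddle the lever bar: red bar at columns 292–332, pads at about 285 and 355. Now the tipping arc.

Emit:
servo_tool:
  travel:
    - [0,0.06,0]
    - [0,0.19,-0.05]
    - [0,0.32,-0.08]
    - [0,0.45,-0.1]
    - [0,0.59,-0.1]
  angular:
    - [0.38,0,0]
    - [0.76,0,0]
    - [1.14,0,0]
    - [1.52,0,0]
    - [1.9,0,0]
  hand: [-0.36,-0.36,-0.36,-0.36,-0.36]

```text
time: 9.35
tool_pos: [0.5443, 0.0459, 0.1845]
eef_rot: [2.959, 0.0, 1.486]
force: [-12.3, 1.4, 6.1]
grip_width: 0.319
```

```bash
cat > st.py <<'E'
from h import *
import sys
s=r.state(); print(s['time'],s['tool_pos'],s['eef_rot'],s['force'].round(1),s['moment'].round(2),s['joint_pos'].round(2),s['grip_width'])
a=float(sys.argv[1]); b=float(sys.argv[2]);k=sys.argv[3]
p,d,ci=grab('side','s'+k)
base=lev(a,-30+(a+55)*.65)
print('tracking err (mm, in tool axes)',(base[1].inv().apply(s['tool_pos']-base[0])*1000).round(1))
print('from measured');plan([lev(f,-30+(f+55)*.65) for f in np.linspace(a,b,6)])
print('nominal');plan([lev(f,-30+(f+55)*.65) for f in np.linspace(a,b,6)],base)
E
python3 st.py -25.75 3.5 7
```

```text
9.35 [0.54433003 0.04588047 0.18447676] [2.95881662e+00 2.79626093e-04 1.48588217e+00] [-12.3   1.4   6.1] [-0.    1.9  -0.04] [-0.01 -0.18  2.04 -0.02  1.1   0.08] 0.3194791683143367
tracking err (mm, in tool axes) [-0.3 -2.8 -0.6]
from measured
[0.006, -0.002, 0.027] [-0.033, -0.0, -0.002]
[0.006, 0.128, -0.006] [0.348, -0.0, -0.002]
[0.006, 0.262, -0.025] [0.728, -0.0, -0.002]
[0.006, 0.396, -0.029] [1.108, -0.001, -0.002]
[0.006, 0.531, -0.019] [1.488, -0.001, -0.002]
[0.006, 0.663, 0.006] [1.869, -0.001, -0.002]
nominal
[0.0, 0.0, 0.0] [0.0, 0.0, 0.0]
[-0.0, 0.131, -0.032] [0.38, 0.0, -0.0]
[0.0, 0.265, -0.05] [0.761, -0.0, -0.0]
[-0.0, 0.399, -0.053] [1.141, 0.0, -0.0]
[0.0, 0.533, -0.042] [1.521, 0.0, -0.0]
[0.0, 0.665, -0.017] [1.901, 0.0, -0.0]
```

View pics/s7.png

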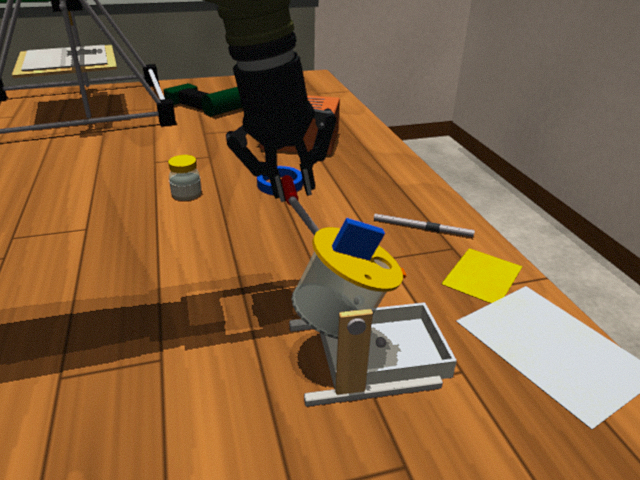

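The pot is now tipped about 25° and the red bar is between the fingers near (288,188). Forces are moderate, so I continue.

Emit:
servo_tool:
  travel:
    - [0,0.13,-0.03]
    - [0,0.27,-0.05]
    - [0,0.4,-0.05]
    - [0,0.53,-0.04]
    - [0,0.67,-0.02]
  angular:
    - [0.38,0,0]
    - [0.76,0,0]
    - [1.14,0,0]
    - [1.52,0,0]
    - [1.9,0,0]
  hand: [-0.36,-0.36,-0.36,-0.36,-0.36]

```text
time: 10.02
tool_pos: [0.5854, 0.0424, 0.1954]
eef_rot: [-2.998, -0.0, 1.486]
force: [-6.0, 0.2, 6.4]
grip_width: 0.32
```

```bash
python3 st.py 3.5 32.75 8
```

```text
10.025 [0.58542715 0.04243497 0.19542281] [-2.99836426e+00 -6.59022276e-06  1.48586743e+00] [-6.   0.2  6.4] [0.06 1.13 0.01] [-0.02  0.1   1.74  0.01  1.44  0.06] 0.3201242035191269
tracking err (mm, in tool axes) [-0.3 -0.9 -2.3]
from measured
[0.006, -0.015, 0.035] [-0.017, -0.002, -0.002]
[0.006, 0.119, 0.03] [0.364, -0.002, -0.002]
[0.006, 0.253, 0.039] [0.744, -0.002, -0.002]
[0.006, 0.385, 0.062] [1.124, -0.002, -0.002]
[0.006, 0.514, 0.099] [1.504, -0.002, -0.002]
[0.006, 0.639, 0.15] [1.885, -0.002, -0.002]
nominal
[0.0, 0.0, 0.0] [0.0, 0.0, 0.0]
[-0.0, 0.134, -0.005] [0.38, 0.0, 0.0]
[-0.0, 0.268, 0.005] [0.761, 0.0, 0.0]
[-0.0, 0.4, 0.028] [1.141, -0.0, -0.0]
[-0.0, 0.529, 0.066] [1.521, -0.0, 0.0]
[-0.0, 0.653, 0.117] [1.901, 0.0, 0.0]
```

View pics/s8.png

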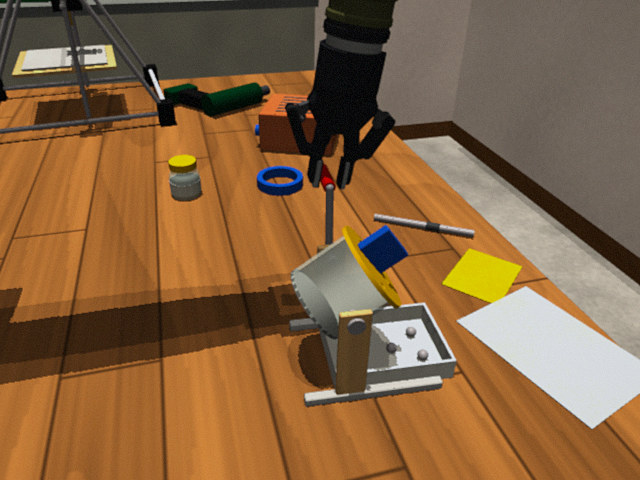

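With the pot about 55° over, three balls are already visible in the tray at (411,332), (422,355) and (391,348). I continue to the far stop.

Emit:
servo_tool:
  travel:
    - [0,0.13,0]
    - [0,0.27,0.01]
    - [0,0.4,0.03]
    - [0,0.53,0.07]
    - [0,0.65,0.12]
  angular:
    - [0.38,0,0]
    - [0.76,0,0]
    - [1.14,0,0]
    - [1.52,0,0]
    - [1.9,0,0]
  hand: [-0.36,-0.36,-0.36,-0.36,-0.36]

```text
time: 10.7
tool_pos: [0.6239, 0.0392, 0.1834]
eef_rot: [-2.669, -0.0, 1.486]
force: [-4.2, 0.5, 6.4]
grip_width: 0.317
```

```bash
python3 st.py 32.75 62 9
```

```text
10.7 [0.62385607 0.03917326 0.18335575] [-2.66900107e+00 -1.25299109e-04  1.48584730e+00] [-4.2  0.5  6.4] [0.04 0.74 0.02] [-0.03  0.39  1.47  0.02  1.76  0.05] 0.31733710751074073
tracking err (mm, in tool axes) [-0.2 -1.1 -2.6]
from measured
[0.007, -0.007, 0.016] [-0.016, -0.001, -0.002]
[0.007, 0.125, 0.038] [0.364, -0.001, -0.002]
[0.007, 0.255, 0.074] [0.744, -0.002, -0.001]
[0.007, 0.38, 0.124] [1.125, -0.002, -0.001]
[0.007, 0.499, 0.187] [1.505, -0.002, -0.001]
[0.007, 0.611, 0.262] [1.885, -0.002, -0.001]
nominal
[0.0, 0.0, 0.0] [0.0, 0.0, 0.0]
[-0.0, 0.133, 0.022] [0.38, -0.0, -0.0]
[-0.0, 0.262, 0.059] [0.76, -0.0, -0.0]
[-0.0, 0.387, 0.109] [1.141, 0.0, 0.0]
[-0.0, 0.506, 0.172] [1.521, -0.0, -0.0]
[-0.0, 0.618, 0.248] [1.901, 0.0, 0.0]
```

View pics/s9.png

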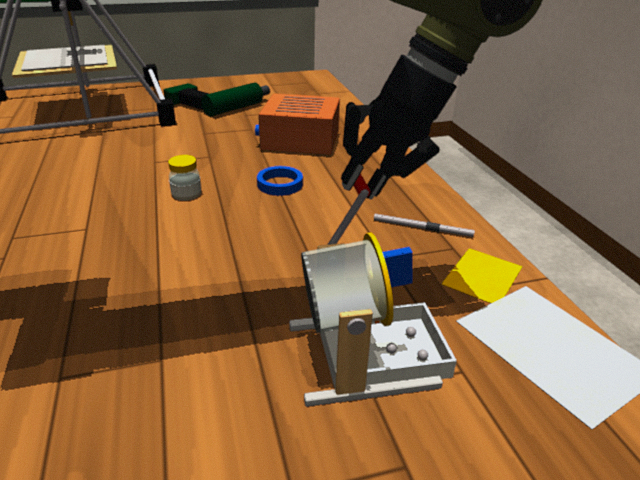

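Emit:
servo_tool:
  travel:
    - [0,0.13,0.02]
    - [0,0.26,0.06]
    - [0,0.39,0.11]
    - [0,0.51,0.17]
    - [0,0.6,0.24]
  angular:
    - [0.38,0,0]
    - [0.76,0,0]
    - [1.14,0,0]
    - [1.52,0,0]
    - [1.9,0,0]
  hand: [-0.36,-0.36,-0.36,-0.36,-0.36]

```text
time: 11.38
tool_pos: [0.6496, 0.0369, 0.1539]
eef_rot: [-2.339, -0.0, 1.486]
force: [-1.3, -0.5, 6.1]
grip_width: 0.32
```

```bash
python3 st.py 62 68 10; python3 - <<'E'
from h import *
p,d,ci=grab('top','t10')
for n in ['top','side']:
    p,d,ci=grab(n)
    for c in ['blue','red','yellow']:
        m=mask(p,c); X=cloud(ci,d,m); 
        Y=RD.inv().apply(X-C); k=(abs(Y[:,0])<.16)&(abs(Y[:,1])<.14)&(Y[:,2]>.05); Y=Y[k]
        if len(Y)>10: print(n,c,len(Y),np.median(Y,0).round(4),np.percentile(Y,2,0).round(4),np.percentile(Y,98,0).round(4))
E
```

```text
11.375 [0.64960831 0.03694693 0.15390055] [-2.33871347e+00 -1.36616397e-04  1.48580973e+00] [-1.3 -0.5  6.1] [0.09 0.45 0.02] [-0.04  0.66  1.23  0.04  2.05  0.05] 0.3203148025539125
tracking err (mm, in tool axes) [-0.3 -2.7 -2.2]
from measured
[0.006, 0.034, 0.01] [-0.034, -0.002, -0.0]
[0.006, 0.061, 0.018] [0.044, -0.002, -0.0]
[0.006, 0.087, 0.028] [0.122, -0.002, -0.0]
[0.006, 0.113, 0.038] [0.2, -0.002, -0.0]
[0.006, 0.138, 0.048] [0.278, -0.002, -0.0]
[0.006, 0.164, 0.059] [0.356, -0.002, -0.0]
nominal
[0.0, 0.0, 0.0] [0.0, 0.0, 0.0]
[0.0, 0.026, 0.009] [0.078, -0.0, 0.0]
[0.0, 0.052, 0.018] [0.156, 0.0, 0.0]
[-0.0, 0.078, 0.028] [0.234, 0.0, -0.0]
[0.0, 0.104, 0.039] [0.312, 0.0, -0.0]
[0.0, 0.129, 0.05] [0.39, 0.0, -0.0]
top blue 73 [ 0.0807 -0.0029  0.1263] [ 0.0712 -0.0054  0.1216] [ 0.0906 -0.0004  0.131 ]
top yellow 442 [ 0.0538 -0.0294  0.1473] [ 0.0341 -0.0533  0.1014] [0.0613 0.0011 0.1586]
side blue 334 [ 0.0772 -0.0061  0.116 ] [ 0.0706 -0.0079  0.0846] [0.089  0.0028 0.1293]
side red 142 [0.073  0.0872 0.1764] [0.0682 0.0752 0.1678] [0.0813 0.1021 0.1785]
side yellow 1206 [ 0.0535 -0.0273  0.1451] [ 0.0048 -0.0663  0.0845] [0.1567 0.0754 0.4191]
```

View pics/s10.png

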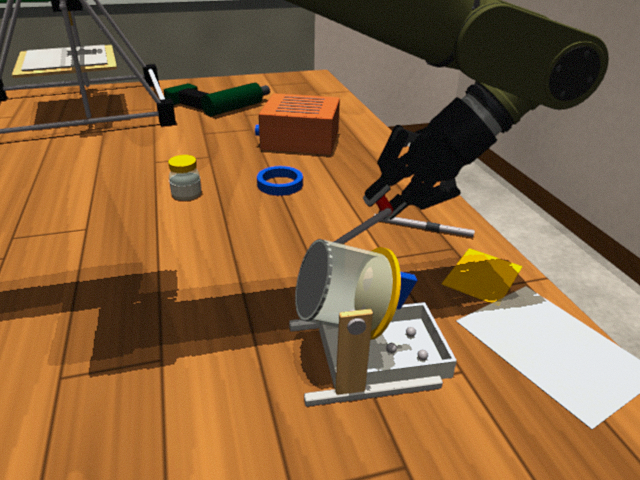

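View pics/t10.png

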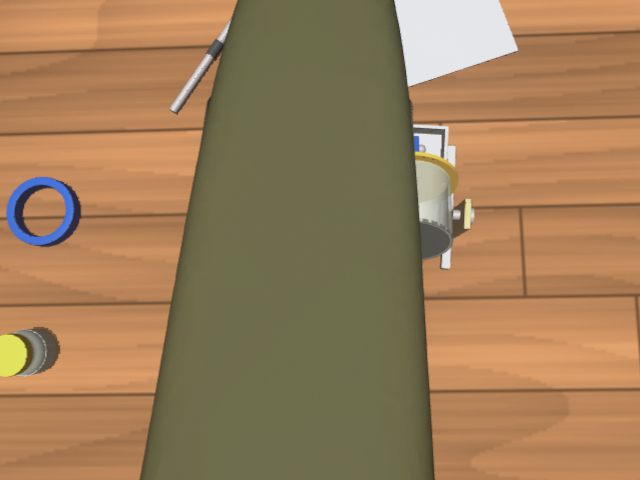

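Force is still at the plain friction level, so the pot hasn't reached the stop. I press on in small steps and watch the force.

Emit:
servo_tool:
  travel:
    - [0,0.03,0.01]
    - [0,0.06,0.02]
    - [0,0.09,0.03]
    - [0,0.12,0.04]
    - [0,0.13,0.05]
  angular:
    - [0.08,0,0]
    - [0.15,0,0]
    - [0.23,0,0]
    - [0.31,0,0]
    - [0.39,0,0]
  hand: [-0.36,-0.36,-0.36,-0.36,-0.36]

```text
time: 12.2
tool_pos: [0.6479, 0.037, 0.1522]
eef_rot: [-2.252, 0.001, 1.487]
force: [-28.3, 0.1, 26.3]
grip_width: 0.323
```

```bash
python3 st.py 68 74 11; python3 - <<'E'
from h import *
for n in ['side','top']:
    p,d,ci=grab(n)
    for c in ['blue','red','yellow']:
        m=mask(p,c); X=cloud(ci,d,m); 
        Y=RD.inv().apply(X-C); k=(abs(Y[:,0])<.16)&(abs(Y[:,1])<.14)&(Y[:,2]>.05); Y=Y[k]
        if len(Y)>10: print(n,c,len(Y),np.median(Y,0).round(4),np.percentile(Y,2,0).round(4),np.percentile(Y,98,0).round(4))
E
```

```text
12.2 [0.64788549 0.03695424 0.15221052] [-2.25175542e+00  6.41784737e-04  1.48712694e+00] [-28.3   0.1  26.3] [0.22 5.52 0.27] [-0.04  0.71  1.2   0.04  2.13  0.05] 0.32272957555055387
tracking err (mm, in tool axes) [ -0.4 -10.6  -2.1]
from measured
[0.007, 0.177, 0.031] [-0.108, 0.008, 0.002]
[0.007, 0.203, 0.04] [-0.03, 0.008, 0.002]
[0.007, 0.229, 0.05] [0.048, 0.008, 0.002]
[0.007, 0.255, 0.061] [0.126, 0.008, 0.002]
[0.007, 0.28, 0.072] [0.204, 0.008, 0.002]
[0.007, 0.305, 0.084] [0.282, 0.008, 0.002]
nominal
[0.0, 0.0, 0.0] [0.0, 0.0, 0.0]
[-0.0, 0.026, 0.01] [0.078, 0.0, 0.0]
[0.0, 0.052, 0.021] [0.156, -0.0, -0.0]
[0.0, 0.077, 0.032] [0.234, -0.0, -0.0]
[0.0, 0.102, 0.043] [0.312, 0.0, -0.0]
[-0.0, 0.127, 0.056] [0.39, -0.0, -0.0]
side blue 334 [ 0.077  -0.0062  0.1161] [ 0.0705 -0.0078  0.0844] [0.0887 0.0023 0.1293]
side red 137 [0.073  0.0865 0.1763] [0.0679 0.0753 0.1691] [0.0813 0.0996 0.1786]
side yellow 1449 [ 0.0557 -0.0075  0.1508] [ 0.0087 -0.0641  0.0842] [0.156  0.0787 0.4204]
top blue 102 [ 0.0807 -0.0018  0.1264] [ 0.0713 -0.0053  0.1207] [0.0905 0.0019 0.1305]
top yellow 478 [ 0.0538 -0.0298  0.1466] [ 0.0344 -0.0533  0.0994] [0.0615 0.0024 0.1582]
```

The force rose to 38 N with the pot not moving any further, so it is against the far stop. Now I ease off, open and withdraw along the tool axis.

Emit:
servo_tool:
  travel:
    - [0,-0.08,0]
    - [0,-0.16,0]
    - [0,-0.22,0]
    - [0,-0.22,0]
    - [0,-0.22,0]
  angular:
    - [0,0,0]
    - [0,0,0]
    - [0,0,0]
    - [0,0,0]
    - [0,0,0]
  hand: [-0.36,-0.36,-0.36,-0.1,0.1]

```text
time: 12.98
tool_pos: [0.6435, 0.0373, 0.1528]
eef_rot: [-2.27, 0.0, 1.486]
force: [0.1, 0.6, -0.3]
grip_width: 0.55
```

Emit:
servo_tool:
  travel:
    - [0,0,-0.2]
    - [0,0,-0.6]
    - [0,0,-1.1]
    - [0,0,-1.6]
    - [0,0,-2.0]
  angular:
    - [0,0,0]
    - [0,0,0]
    - [0,0,0]
    - [0,0,0]
    - [0,0,0]
  hand: [0.1,0.1,0.1,0.1,0.1]

```text
time: 13.6
tool_pos: [0.7364, 0.0293, 0.232]
eef_rot: [-2.272, -0.0, 1.486]
force: [0.4, 0.3, -0.3]
grip_width: 0.551
```

```bash
python3 - <<'E'
from h import *
s=r.state(); print(s['time'],s['tool_pos'],s['eef_rot'],s['force'],s['joint_pos'])
grab('side','s12')
E=[]
plan([(s['tool_pos']+np.array([-.02,.25,.12]),Ro.from_euler('xyz',s['eef_rot']))])
E
```

```text
13.6 [0.73636866 0.02934367 0.23197437] [-2.27220604e+00 -3.92807937e-05  1.48562720e+00] [ 0.3894087   0.25121187 -0.3450889 ] [-0.04459716  0.85130336  0.83301812  0.04259475  2.32579838  0.05535842]
[4.126, -1.962, -0.736] [0.021, -0.002, -0.0]
```

View pics/s12.png

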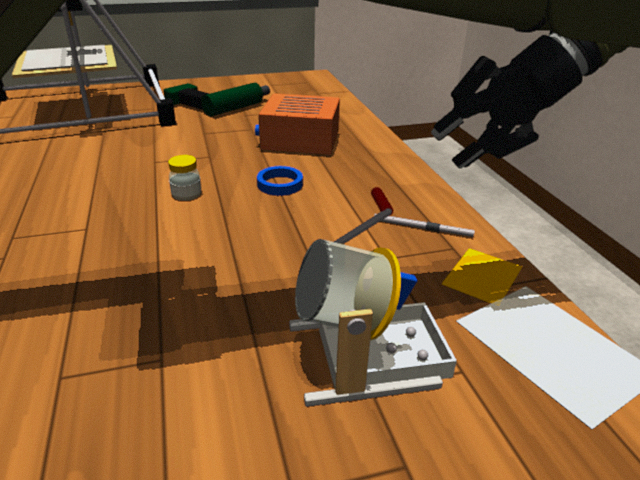

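The pot stays tipped over, all three balls are in the tray, and the gripper is clear. I move the arm sideways to free the top view.

Emit:
servo_tool:
  travel:
    - [0.5,-0.4,-0.2]
    - [1.4,-0.6,-0.3]
    - [2.3,-0.8,-0.4]
    - [3.2,-1.0,-0.5]
    - [4.0,-1.0,-0.5]
  angular:
    - [0,0,0]
    - [0,0,0]
    - [0,0,0]
    - [0,0,0]
    - [0,0,0]
  hand: [0.1,0.1,0.1,0.1,0.1]

```text
time: 14.28
tool_pos: [0.7397, 0.2721, 0.2981]
eef_rot: [-2.273, -0.001, 1.487]
force: [1.4, -0.3, 0.6]
grip_width: 0.549
```

```bash
python3 - <<'E'
from h import *
s=r.state(); print(s['time'],s['tool_pos'],s['force'])
for n in ['top','side']:
    p,d,ci=grab(n,n+'13')
    for c in ['red','blue','yellow','orange']:
        m=mask(p,c); X=cloud(ci,d,m); Y=RD.inv().apply(X-C); k=(abs(Y[:,0])<.13)&(abs(Y[:,1])<.145)&(Y[:,2]>.07)&(Y[:,2]<.23); Y=Y[k]
        if len(Y)>10: print(n,c,len(Y),np.median(Y,0).round(4),np.percentile(Y,2,0).round(4),np.percentile(Y,98,0).round(4))
        if c=='red' and n=='top': print('lever angle deg ~',np.degrees(np.arctan2(np.median(Y[:,0]),np.percentile(Y[:,2],90)-.008-.12)))
        if c=='yellow' and len(Y)>50:
            Y=Y[abs(Y[:,0]-np.median(Y[:,0]))<.03]
            A=np.c_[Y[:,2],np.ones(len(Y))]; sl=np.linalg.lstsq(A,Y[:,0],rcond=None)[0]; print(' cap rim dx/dz',sl)
E
```

```text
14.275 [0.73969021 0.27212302 0.29805885] [ 1.36037471 -0.34041196  0.55885385]
top red 665 [0.074  0.1048 0.1768] [0.068  0.0793 0.1724] [0.0823 0.1311 0.1797]
lever angle deg ~ 55.46372215123178
top blue 145 [ 0.0803 -0.0003  0.1265] [ 0.0708 -0.0054  0.1217] [0.0903 0.0054 0.1318]
top yellow 363 [ 0.0571 -0.0009  0.1518] [ 0.0389 -0.0494  0.1123] [0.0617 0.0453 0.1585]
 cap rim dx/dz [ 0.40210908 -0.00367389]
top orange 52 [0.0677 0.1005 0.1698] [-0.0185 -0.0662  0.0868] [0.0686 0.132  0.1729]
side red 267 [0.0727 0.0999 0.1763] [0.068  0.0774 0.169 ] [0.0815 0.1292 0.1787]
side blue 325 [ 0.0767 -0.0062  0.1166] [ 0.0703 -0.0079  0.0843] [0.0889 0.0027 0.1297]
side yellow 957 [ 0.0489 -0.043   0.1361] [-0.0067 -0.0665  0.0829] [0.0607 0.0354 0.1567]
 cap rim dx/dz [ 0.41456593 -0.00650147]
side orange 1089 [-0.0026 -0.0678  0.0997] [-0.0183 -0.0694  0.0713] [ 0.0685 -0.0049  0.1358]
```

View pics/top13.png

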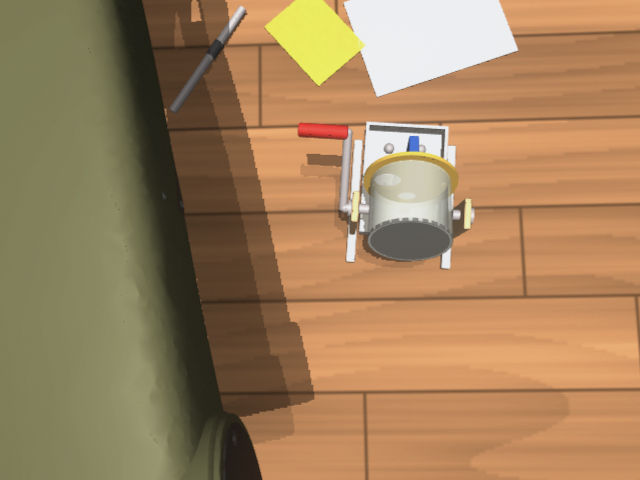

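View pics/side13.png

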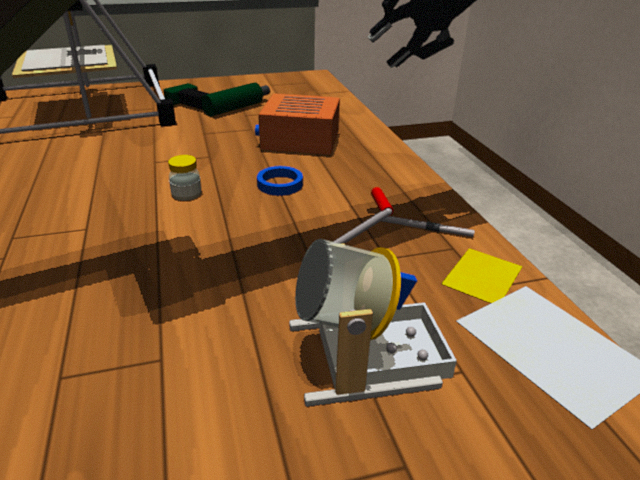

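The cap rim slopes at dx/dz 0.40–0.41, against tan 22° = 0.404 for the far stop. The bar still lies at the dispenser's y = 0, and three balls show in the tray at (411,332), (422,355) and (391,348) in the side view. I hand in.

```bash
python3 -c "
from h import *
print(r.hand_in()); print(r.state()['time'])"
```

```text
the job is handed in; nothing more can be done
None
the job is handed in; nothing more can be done
```

The cap is set with the middle hole at the orange outlet mark, the pot is tipped to its far stop, and all three balls are in the tray. I handed the job in at about 14.4 s of the 51 s allowed; it gave no verdict.

- **Cap:** I gripped the blue bar and turned it about 53° clockwise. After I let go, the bar lined up with the dispenser's x axis to within about 0.01 rad, with the pot still upright.
- **Tipping:** I straddled the red lever loosely with the fingers and carried it round its arc. At the far stop the finger force rose to about 38 N with no more movement, then I eased off and backed away.
- **Last checks (top and side views):**
  - The cap rim's slope matches the far stop, about 112°. The lever's angle read 55.5° against the stated 57°, a difference of about 2 mm, which is the camera calibration error.
  - The bar is still at the set position.
  - All three balls show in the tray in the side view. The top view showed them only partly, because the cap hides some of the tray.
  - The robot is touching nothing.

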